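# Take the roller out of its stand

## Robot

A 6-joint arm with a two-finger parallel gripper is mounted at the origin on the work surface. World frame = base frame: x ahead of the robot, y to its left, z up, the work surface at z = 0. Lengths are in m, angles in rad, forces in N, time in s.
With the tool pointing down it reaches from about 0.4 to 0.825 m from the base axis. Payload 7 kg.
Tool frame: the origin (TCP) lies midway between the tips of the shut fingers; the grasp point (between the pads) lies 19 mm behind it; y points along the fingers, z is the direction in which the jaws open and shut, and the axes are right-handed (so a half turn about y gives the same grasp; the last joint's range is limited). The gripper opens to 85 mm and grips with 20 to 120 N. Pads are 22 mm wide; open, the fingers measure 114 mm over their backs; the gripper's body (76 mm by 85 mm) begins 54 mm behind the grasp point. The pads swing forward as they close: fully open they stand 13 mm farther back than shut.
Start: joints at [1.48, 0.359, 0.012, 0, -1.224, -0.288], TCP at [0.25, 0.627, 0.231] pointing down, gripper open.
Joint ranges: [-3.07, 3.07], [-1.43, 2.12], [-1.02, 1.25], [-3.03, 1.67], [-3.05, -0], [-3.03, 3.03]. Speed limits (rad/s): [2.39, 2.39, 3.01, 3.14, 3.14, 3.14].

## Interface

Orientations are given as a rotation vector (axis times angle).
In Python, from bench import ctrl, eyes, ticket gives the robot as it stands.
- The arm moves only by the tool jog_arm, never from a script. Its argument "steps" is a list of rows, each an object of numbers: "dx", "dy", "dz": the shift along the tool's x, y, z in m; "rx", "ry", "rz": the turn, a rotation vector about the tool's x, y, z in rad. A call has exactly 5 rows; each row shifts and turns the commanded pose from where the row before left it, along the tool's axes as they then stand; what a row does not reach is not made up. A row lasts 1/12 s, in which the tool goes at most 41.7 mm and 7.16 degrees, less where a joint would pass 70% of its speed; a pose out of reach is approached as far as the arm can. A call is refused whole if a number of a shift passes 0.0417 or a number of a turn 0.125, either way. A call with a gripper value outside its range is refused whole. "grip" is the opening, from 0 (shut) to 1 (fully open), set as the call begins (left out, the last holds). The fingers move at their own pace and stop on an object; "newtons" is the grip in N (left out, the last holds). Time passes only in rows, so rows that do not move let the fingers close, or fill a call up. It gives the time, the measured TCP pose, the force and the opening at its end, in the units of the state.
- ctrl.observe(): the state, without advancing time (a new reading comes with each control period).
- eyes.grab_frame(name): name is "scene" or "top"; returns a dict with "color" (420x560x3 uint8, red, green, blue), "vertical_fov" (degrees; the focal length in pixels is half the picture's height over the tangent of half this angle, whatever the lens; pixels are square), "cx", "cy" (the principal point, pixels), "dist" ([k1, k2, p1, p2, k3] as OpenCV has them; the pictures are not rectified), "camera_from_world" (4x4, takes a point from world to camera coordinates). Camera axes: x right, y down, z forward; pixel columns grow to the right and rows downward; lengths in m; the calibration is good to about 2 mm. A picture is of the moment at which its call begins. There is no depth.
- ticket.hand_in(): hands the job in, once; it reports no verdict.
The state is a dict: "time_s": time; "qpos": joint angles; "qvel": joint speeds; "joint_torque": joint torques, N m; "tcp_pos": TCP position; "eef_rot": TCP orientation; "contact_force": force on the tool from outside, world axes, zero at the start; "ft_torque": the same for the moment, N m; "grip_width": finger opening in m.
Only numpy, scipy, OpenCV 4.12 (cv2) and the standard library are available. Lean on these libraries where they do the work, as an engineer would, in place of code of your own. Each camera call takes 0.05 s, during which the arm holds its last target. There are 200 camera calls.

## Task

Unscrew the black flanged hand nut that holds down the end of the roller on the roller stand, lift it off the stud once the thread has let go (do not wrench it off), and set it flange down in the grey tray. Then lift the metal roller out of the cradle and lay it flat in the tray beside the nut. Put both down rather than dropping them, and leave the other things on the table where they are.

Things in the scene. Friction and masses are not known exactly. Their poses are not given: they have to be found in the camera images.
- stand: Roller stand, fixed: grey base plate 240 x 100 x 12 mm, x from -135 to +105 mm of its origin, which lies on the table under the plate's long centre line (z up). At the -x end an upright steel stud; along x a cradle of two aluminium V saddles, each 14 mm wide, 50 mm across, up to 35 mm high, at x = -35 and +65 mm. Low end stops (42 mm high) at x = -64 and +94 mm.
- stud_seat (a point): On the stud's axis, on top of its 36 mm thick boss, 53 mm above the table, where the screwed-down nut's flange rests; z up. The stud stands 53 mm above this: plain shank 27 mm thick for 22 mm, then a coarse two-start right-hand thread 27 mm thick, lead 22 mm a turn, ending about 51 mm up.
- cradle (a point): Centre of the roller's place in the cradle, 37 mm above the table, 105 mm along the stand's +x from the stud's axis; x along the roller. Between the saddles (90 mm apart inside) there is only the base plate below.
- nut: Black hand nut, an open ring, about 180 g: flange 80 mm across, 8 mm thick, at the bottom; on it a knurled round hub 50 mm across, up to 46 mm above the underside; bore 30 mm. Origin: centre of the underside, z up along its axis. It starts screwed down on the stud, its flange overhanging the roller's end by 10 mm.
- nut_hub (a point): On the nut's axis, 31 mm above its underside, the height to grip the hub (tips stay above the flange). Right-hand thread: counter-clockwise from above raises it 22 mm a turn. It frees after 0.45 to 0.75 of a turn, unseen and different each time. Up to 5 mm axial play; while the thread holds, a lift stops hard at that play; once free, it lifts off. Let go part-way, it stays or settles by the play (open the fingers fully to turn back without dragging it).
- roller: Plain aluminium round bar, 30 mm across, 150 mm long, about 250 g. Origin: its centre; x along its axis (it may be turned about that axis). It starts lying in the cradle, its top 52 mm above the table, and rolls easily on a flat surface.
- tray_in (a point): Centre of the inner floor of the fixed grey open tray, 5 mm above the table; x along the tray's long side, z up. Inner floor 250 x 190 mm, walls 5 mm thick, rim 28 mm above the table.
- tape: Bystander, to be left alone: roll of paper tape standing on its flat side, 60 mm across, 24 mm high. Origin at the centre of its underside.
- driver: Bystander, to be left alone: screwdriver lying down, 160 mm long, black handle. Origin at the centre of its underside.
- glue: Bystander, to be left alone: white glue bottle, 56 mm across, 150 mm high. Origin at the centre of its underside.
- clips: Bystander, to be left alone: glass jar with metal lid, 72 mm across, 90 mm high. Origin at the centre of its underside.
- filmroll: Bystander, to be left alone: standing blue roll of film, 76 mm across, 131 mm high. Origin at the centre of its underside.
- headband: Bystander, to be left alone: open hoop of white plastic strip standing on edge, 130 mm across, 22 mm high. Origin at the centre of its underside.
There are look-alikes about, which are no part of the job. Several things have the shape of the nut; the one meant has the colours described above.

How it is judged:
On the way, in this order (a step that is already met when the one before it is completed fails the run):
1. the nut is off the stud, clear above it (z of nut in the frame of stud_seat above 0.05 m), for 0.1 s.
2. the nut stands flange down on the tray's floor, let go, with the roller still in its cradle (x of nut in the frame of tray_in between -0.125 and 0.125 m and y of nut in the frame of tray_in between -0.095 and 0.095 m and z of nut in the frame of tray_in between -0.005 and 0.006 m and angle between nut's own z axis and vertical below 0.15 rad and linear speed of nut below 0.03 m/s and contact force between the fingers and nut below 0.2 N and distance between roller and cradle below 0.02 m), for 0.2 s.
At the end, for the whole second after the job is handed in: The nut stands flange down on the tray's floor (underside within 6 mm of it, tilt under 0.15 rad) and the roller lies flat on the tray's floor (centre 8 to 20 mm above it), both origins inside the tray's inner outline (250 x 190 mm), both let go and at rest (x of nut in the frame of tray_in between -0.125 and 0.125 m and y of nut in the frame of tray_in between -0.095 and 0.095 m and z of nut in the frame of tray_in between -0.005 and 0.006 m and angle between nut's own z axis and vertical below 0.15 rad and linear speed of each of nut, roller below 0.03 m/s and contact force between the fingers and nut below 0.2 N and x of roller in the frame of tray_in between -0.125 and 0.125 m and y of roller in the frame of tray_in between -0.095 and 0.095 m and z of roller in the frame of tray_in between 0.008 and 0.02 m and angular speed of roller below 0.8 rad/s and contact force between the fingers and roller below 0.2 N); the robot touches nothing.
It fails at once if a bystander is moved by more than 30 mm (distance of any of tape, driver, glue, clips, filmroll, headband from where it was at the start of the episode above 0.03 m).
It fails at once if the nut is dropped: moves faster than 0.7 m/s without being held (a fall of about 25 mm) (linear speed of nut above 0.7 m/s and contact force between the fingers and nut below 0.05 N).
It fails at once if the roller is dropped: moves faster than 0.7 m/s without being held (a fall of about 25 mm) (linear speed of roller above 0.7 m/s and contact force between the fingers and roller below 0.05 N).
It fails at once if the nut is wrenched: more than 90 N between nut and stand (contact force between nut and stand above 90 N).
It also fails if it takes over 72 s, if anything falls off the work surface, if the arm or the gripper's body presses on something with over 40 N, if the wrist force passes 120 N, or if a joint passes its speed limit or range.

## Working session

There is one attempt and no reset: what is moved stays moved. The work goes in short steps, Python scripts to look and compute and a tool call to move; the robot and the scene stay as the last step left them, time stands still between calls to the robot, and variables do not carry over. Pictures are saved under pics/ and viewed, on a budget of 10 in all, crops included, one or two more only if the job needs it, and the job is handed in when it is done.

Besides the shell and the picture viewer there is one more tool, called after "Call:" as name(argument=value, ...) on one line, values as JSON. jog_arm: Moves the arm, as the interface text tells. Its arguments: {"type":"object","properties":{"steps":{"type":"array","items":{"type":"object","properties":{"dx":{"type":"number"},"dy":{"type":"number"},"dz":{"type":"number"},"rx":{"type":"number"},"ry":{"type":"number"},"rz":{"type":"number"}}}},"grip":{"type":"number"},"newtons":{"type":"number"}},"required":["steps"]}

```bash
mkdir -p pics; cat > h.py <<'E'
import numpy as np, cv2, pickle
from bench import ctrl, eyes, ticket
def grab(name,tag):
    f=eyes.grab_frame(name); pickle.dump(f,open(f'pics/{tag}.pkl','wb'))
    cv2.imwrite(f'pics/{tag}.png',f['color'][:,:,::-1]); return f
def K(f):
    fl=f['color'].shape[0]/2/np.tan(np.radians(f['vertical_fov'])/2)
    return np.array([[fl,0,f['cx']],[0,fl,f['cy']],[0,0,1]])
def pix2w(f,uv,z):
    p=cv2.undistortPoints(np.array([[uv]],float),K(f),np.array(f['dist']))[0,0]
    T=np.array(f['camera_from_world']); R,t=T[:3,:3],T[:3,3]
    c=-R.T@t; d=R.T@np.array([p[0],p[1],1]); return c+d*(z-c[2])/d[2]
def w2pix(f,P):
    T=np.array(f['camera_from_world'])
    return cv2.projectPoints(np.atleast_2d(np.array(P,float)),cv2.Rodrigues(T[:3,:3])[0],T[:3,3],K(f),np.array(f['dist']))[0][:,0]
def load(tag): return pickle.load(open(f'pics/{tag}.pkl','rb'))
E
python3 - <<'E'
from h import *
a=grab('top','t0');b=grab('scene','s0')
for f in(a,b):
    T=np.array(f['camera_from_world']);print(-T[:3,:3].T@T[:3,3],T[2,:3],f['vertical_fov'])
s=ctrl.observe();print(s)
E
```

```text
[0.38075921 0.02996432 1.39916962] [ 0.12123398  0.00183704 -0.99262226] 47.08954722947292
[0.9947448  0.63248664 0.95531137] [-0.39857121 -0.51868878 -0.75637487] 49.98293268875674
{'time_s': 0.1, 'qpos': array([ 1.48011362e+00,  3.59351682e-01,  1.11519421e-02, -2.54997021e-04,
       -1.22413407e+00, -2.88132766e-01]), 'qvel': array([ 0.00114927, -0.00083741,  0.00122691, -0.00045236,  0.00022048,
        0.00045197]), 'joint_torque': array([-1.29568834e-03, -5.84764266e+01,  2.94109547e+01,  6.95453390e+00,
       -3.14784251e-03,  3.39948485e-06]), 'tcp_pos': array([0.24949155, 0.62673273, 0.23044412]), 'eef_rot': array([-0.38611497, -2.01250202,  2.0156882 ]), 'contact_force': array([-0.06143494, -0.28676581,  0.4103259 ]), 'ft_torque': array([-0.01585917,  0.03313706, -0.00204649]), 'grip_width': 0.08545847170431839}
```

View pics/t0.png

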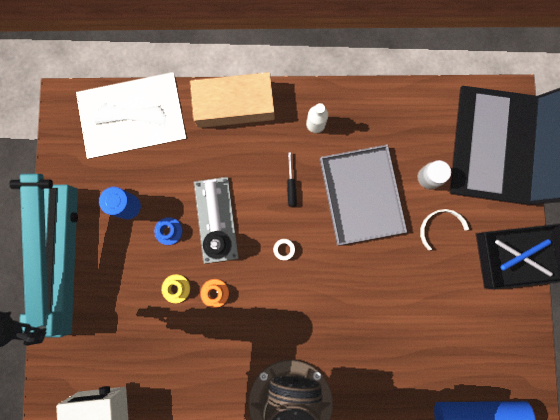

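View pics/s0.png

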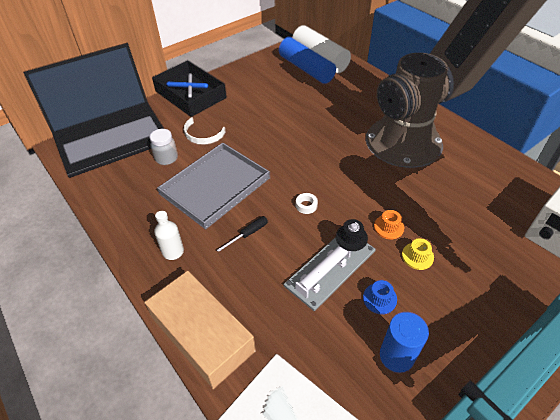

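Top view, up = +x, left = +y. Nut candidates are black (216,244) on the stand, blue (168,231), yellow (176,289) and orange (214,293). I choose the black one on the stud. The tray is at about (364,195). Next is a close crop to check and measure.

```bash
python3 - <<'E'
from h import *
a=load('t0')['color'];b=load('s0')['color']
A=cv2.resize(a[170:270,185:250],None,fx=6,fy=6,interpolation=cv2.INTER_CUBIC)
B=cv2.resize(b[210:315,275:380],None,fx=3.8,fy=3.8,interpolation=cv2.INTER_CUBIC)
h=600;im=np.zeros((h,390+399,3),np.uint8);im[:,:390]=A[:h];im[:B.shape[0],390:390+B.shape[1]]=B[:, :399]
cv2.imwrite('pics/crop0.png',im[:,:,::-1])
E
```

```text
(no output)
```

View pics/crop0.png

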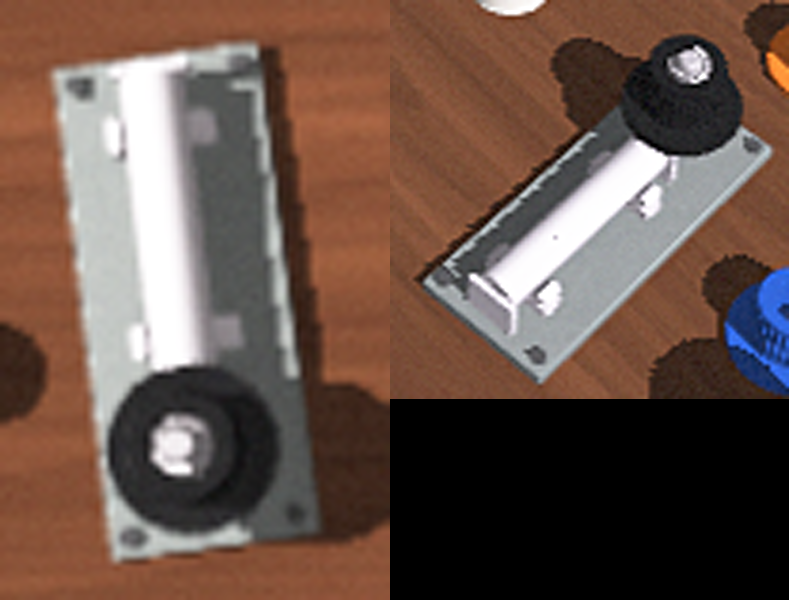

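The black nut sits on the stud (crop top view: flange centre about (193,448), stud tip (180,445)). The roller runs from it up the image, and the plate corners are clear.

```bash
python3 - <<'E'
from h import *
a=load('t0');b=load('s0')
C=lambda x,y:(x/6+185-.4,y/6+170-.4)
D=lambda x,y:((x-390)/3.8+275-.4,y/3.8+210-.4)
P=[pix2w(a,C(*p),.012)[:2] for p in [(55,70),(258,43),(320,530),(115,560)]]
print('top plate',P,[np.linalg.norm(P[i]-P[i-1]) for i in range(4)],'ctr',np.mean(P,0))
Q=[pix2w(b,D(*p),.012)[:2] for p in [(425,280),(543,383),(772,150)]]
print('scene plate',Q,'ctr',(Q[0]+Q[2])/2)
print('stud',pix2w(a,C(180,445),.106),pix2w(b,D(690,63),.106),'flange',pix2w(a,C(193,448),.060))
ctr=np.mean(P,0)
ax=(P[0]+P[1]-P[2]-P[3]);ax/=np.linalg.norm(ax);print('yaw',np.degrees(np.arctan2(ax[1],ax[0])))
ax2=Q[0]-0*Q[0];d=Q[1]-Q[2];print('yaw scene',np.degrees(np.arctan2(d[1],d[0])))
R=[pix2w(a,p,.028)[:2] for p in [(321,157),(388,147),(406,233),(339,244)]]
print('tray',R,np.mean(R,0),[np.linalg.norm(R[i]-R[i-1]) for i in range(4)])
x=R[0]+R[1]-R[2]-R[3];print(np.degrees(np.arctan2(x[1],x[0])))
R=[pix2w(b,p,.028)[:2] for p in [(157,186),(228,144),(270,175),(204,221)]]
print('tray scene',R,np.mean(R,0))
for n,p,z in [('driver tip',(290,153),.01),('driver handle',(292,205),.015),('tape',(284,249),.024),('blue',(168,231),.0),('headband',(423,240),.01),('orange',(214,293),.0)]: print(n,pix2w(a,p,z)[:2])
from scipy.spatial.transform import Rotation as Ro
print(Ro.from_rotvec(ctrl.observe()['eef_rot']).as_matrix())
E
```

```text
top plate [array([0.62493306, 0.27276248]), array([0.63760022, 0.17398615]), array([0.40150849, 0.14296661]), array([0.38786246, 0.24069867])] [np.float64(0.23922908256455405), np.float64(0.09958523972894058), np.float64(0.23812080544859215), np.float64(0.09868014494223314)] ctr [0.51297606 0.20760348]
scene plate [array([0.63708603, 0.17711196]), array([0.62662208, 0.2791969 ]), array([0.39095934, 0.2449424 ])] ctr [0.51402269 0.21102718]
stud [0.43822679 0.19797101 0.106     ] [0.44212221 0.20359423 0.106     ] flange [0.43885005 0.19792024 0.06      ]
yaw 7.594053092851668
yaw scene 8.270245683868636
tray [array([ 0.69107385, -0.09845357]), array([ 0.71951695, -0.29396804]), array([ 0.46880843, -0.33661946]), array([ 0.43881552, -0.14515122])] [ 0.57955369 -0.21854807] [np.float64(0.2565442234733901), np.float64(0.197572559343535), np.float64(0.25431064670764536), np.float64(0.1938031543557415)]
10.073172018116388
tray scene [array([ 0.72450654, -0.29536896]), array([ 0.463833  , -0.31735123]), array([ 0.44570573, -0.12576248]), array([ 0.68868237, -0.09925675])] [ 0.58068191 -0.20943485]
driver tip [ 0.70776496 -0.00910973]
driver handle [ 0.55285684 -0.01327104]
tape [0.42579488 0.01103362]
blue [0.48082766 0.34778235]
headband [ 0.44947031 -0.38965377]
orange [0.30218952 0.21219511]
[[-9.29071277e-01 -3.78073834e-04 -3.69900554e-01]
 [ 3.69900689e-01 -1.50944058e-03 -9.29070074e-01]
 [-2.07085823e-04 -9.99998789e-01  1.54222766e-03]]
```

Call:
jog_arm(steps=[{"dx": -0.0223,"dz": 0.0218},{"dx": -0.0223,"dz": 0.0218},{"dx": -0.0223,"dz": 0.0218},{"dx": -0.0223,"dz": 0.0218},{"dx": -0.0223,"dz": 0.0218}], grip=1, newtons=40)

```text
schema error: expected keys dx, dy, dz, rx, ry, rz
```

Call:
jog_arm(steps=[{"dx": -0.0223,"dz": 0.0218},{"dx": -0.0223,"dz": 0.0218},{"dx": -0.0223,"dz": 0.0218},{"dx": -0.0223,"dz": 0.0218},{"dx": -0.0223,"dz": 0.0218}])

```text
schema error: expected keys dx, dy, dz, rx, ry, rz
```

Call:
jog_arm(steps=[{"dx": -0.0223,"dz": 0.0218},{"dx": -0.0223,"dz": 0.0218},{"dx": -0.0223,"dz": 0.0218},{"dx": -0.0223,"dz": 0.0218},{"dx": -0.0223,"dz": 0.0218}])

```text
schema error: expected keys dx, dy, dz, rx, ry, rz
```

Call:
jog_arm(steps=[{"ry": 0.12},{"ry": 0.12},{"ry": 0.12},{"ry": 0.12},{"ry": 0.12}])

```text
schema error: expected keys dx, dy, dz, rx, ry, rz
```

```bash
cat >> h.py <<'E'
from scipy.spatial.transform import Rotation as Ro
def st(target=None):
    s=ctrl.observe();M=Ro.from_rotvec(s['eef_rot']).as_matrix()
    print('t',round(s['time_s'],2),'tcp',s['tcp_pos'].round(4),'psi',round(np.arctan2(M[1,0],M[0,0]),3),'tilt',M[2].round(3),'q',s['qpos'].round(3),'F',s['contact_force'].round(1),'w',round(s['grip_width'],4))
    if target is not None: print('tool-frame delta',(M.T@(np.array(target)-s['tcp_pos'])).round(4))
    return s
E
python3 -c "
from h import *
st([.44,.199,.13])"
```

```text
t 0.1 tcp [0.2495 0.6267 0.2304] psi 2.763 tilt [-0.    -1.     0.002] q [ 1.48   0.359  0.011 -0.    -1.224 -0.288] F [-0.1 -0.3  0.4] w 0.0855
tool-frame delta [-0.3352  0.101   0.3268]
```

All six keys are required.

Call:
jog_arm(steps=[{"dx": -0.0223,"dy": 0,"dz": 0.0218,"rx": 0,"ry": 0,"rz": 0},{"dx": -0.0223,"dy": 0,"dz": 0.0218,"rx": 0,"ry": 0,"rz": 0},{"dx": -0.0223,"dy": 0,"dz": 0.0218,"rx": 0,"ry": 0,"rz": 0},{"dx": -0.0223,"dy": 0,"dz": 0.0218,"rx": 0,"ry": 0,"rz": 0},{"dx": -0.0223,"dy": 0,"dz": 0.0218,"rx": 0,"ry": 0,"rz": 0}], grip=1, newtons=40)

```text
time_s: 0.52
tcp_pos: [0.3131, 0.483, 0.2308]
eef_rot: [-0.386, -2.013, 2.015]
contact_force: [1.3, 0.3, 1.3]
grip_width: 0.0856
```

Call:
jog_arm(steps=[{"dx": -0.0223,"dy": 0,"dz": 0.0218,"rx": 0,"ry": 0,"rz": 0},{"dx": -0.0223,"dy": 0,"dz": 0.0218,"rx": 0,"ry": 0,"rz": 0},{"dx": -0.0223,"dy": 0,"dz": 0.0218,"rx": 0,"ry": 0,"rz": 0},{"dx": -0.0223,"dy": 0,"dz": 0.0218,"rx": 0,"ry": 0,"rz": 0},{"dx": -0.0223,"dy": 0,"dz": 0.0218,"rx": 0,"ry": 0,"rz": 0}])

```text
time_s: 0.93
tcp_pos: [0.3764, 0.3405, 0.2311]
eef_rot: [-0.386, -2.014, 2.014]
contact_force: [0.1, -0.7, -0.1]
grip_width: 0.0852
```

Call:
jog_arm(steps=[{"dx": -0.0223,"dy": 0,"dz": 0.0218,"rx": 0,"ry": 0,"rz": 0},{"dx": -0.0223,"dy": 0,"dz": 0.0218,"rx": 0,"ry": 0,"rz": 0},{"dx": -0.0223,"dy": 0,"dz": 0.0218,"rx": 0,"ry": 0,"rz": 0},{"dx": -0.0223,"dy": 0,"dz": 0.0218,"rx": 0,"ry": 0,"rz": 0},{"dx": -0.0223,"dy": 0,"dz": 0.0218,"rx": 0,"ry": 0,"rz": 0}])

```text
time_s: 1.35
tcp_pos: [0.4396, 0.198, 0.2312]
eef_rot: [-0.386, -2.014, 2.014]
contact_force: [0.9, 0.5, -0.1]
grip_width: 0.0855
```

Call:
jog_arm(steps=[{"dx": 0,"dy": 0,"dz": 0,"rx": 0,"ry": 0.12,"rz": 0},{"dx": 0,"dy": 0,"dz": 0,"rx": 0,"ry": 0.12,"rz": 0},{"dx": 0,"dy": 0,"dz": 0,"rx": 0,"ry": 0.12,"rz": 0},{"dx": 0,"dy": 0,"dz": 0,"rx": 0,"ry": 0.12,"rz": 0},{"dx": 0,"dy": 0,"dz": 0,"rx": 0,"ry": 0.12,"rz": 0}])

```text
time_s: 1.77
tcp_pos: [0.4393, 0.1992, 0.231]
eef_rot: [-0.872, -1.625, 1.626]
contact_force: [-0.3, 0.1, -0.3]
grip_width: 0.0853
```

```bash
python3 -c "
from h import *
st([.44,.199,.13])"
```

```text
t 1.77 tcp [0.4393 0.1992 0.231 ] psi 2.156 tilt [ 0.    -1.     0.001] q [ 0.835  0.038 -0.398 -0.    -1.136 -0.249] F [-0.3  0.1 -0.3] w 0.0853
tool-frame delta [-0.0006  0.101  -0.0005]
```

Call:
jog_arm(steps=[{"dx": 0,"dy": 0.01,"dz": 0,"rx": 0,"ry": 0.12,"rz": 0},{"dx": 0,"dy": 0.01,"dz": 0,"rx": 0,"ry": 0.12,"rz": 0},{"dx": 0,"dy": 0.01,"dz": 0,"rx": 0,"ry": 0.12,"rz": 0},{"dx": 0,"dy": 0.01,"dz": 0,"rx": 0,"ry": 0.12,"rz": 0},{"dx": 0,"dy": 0.01,"dz": 0,"rx": 0,"ry": 0.12,"rz": 0}])

```text
time_s: 2.18
tcp_pos: [0.4392, 0.1994, 0.1806]
eef_rot: [-1.216, -1.198, 1.199]
contact_force: [0.1, -0.4, -0.3]
grip_width: 0.0855
```

Call:
jog_arm(steps=[{"dx": 0,"dy": 0.005,"dz": 0,"rx": 0,"ry": 0.12,"rz": 0},{"dx": 0,"dy": 0.005,"dz": 0,"rx": 0,"ry": 0.12,"rz": 0},{"dx": 0,"dy": 0.005,"dz": 0,"rx": 0,"ry": 0.12,"rz": 0},{"dx": 0,"dy": 0.005,"dz": 0,"rx": 0,"ry": 0.12,"rz": 0},{"dx": 0,"dy": 0.005,"dz": 0,"rx": 0,"ry": 0.12,"rz": 0}])

```text
time_s: 2.6
tcp_pos: [0.4393, 0.1994, 0.1558]
eef_rot: [-1.439, -0.746, 0.747]
contact_force: [0.9, -0.1, 0.2]
grip_width: 0.0853
```

Call:
jog_arm(steps=[{"dx": 0,"dy": 0.002,"dz": 0,"rx": 0,"ry": 0.12,"rz": 0},{"dx": 0,"dy": 0.002,"dz": 0,"rx": 0,"ry": 0.12,"rz": 0},{"dx": 0,"dy": 0.002,"dz": 0,"rx": 0,"ry": 0.12,"rz": 0},{"dx": 0,"dy": 0.002,"dz": 0,"rx": 0,"ry": 0.12,"rz": 0},{"dx": 0,"dy": 0.002,"dz": 0,"rx": 0,"ry": 0.12,"rz": 0}])

```text
time_s: 3.02
tcp_pos: [0.4393, 0.1994, 0.146]
eef_rot: [-1.553, -0.279, 0.28]
contact_force: [0.3, -0.1, -0.4]
grip_width: 0.0851
```

Call:
jog_arm(steps=[{"dx": 0,"dy": 0,"dz": 0,"rx": 0,"ry": 0.12,"rz": 0},{"dx": 0,"dy": 0,"dz": 0,"rx": 0,"ry": 0.12,"rz": 0},{"dx": 0,"dy": 0,"dz": 0,"rx": 0,"ry": 0.12,"rz": 0},{"dx": 0,"dy": 0,"dz": 0,"rx": 0,"ry": 0.12,"rz": 0},{"dx": 0,"dy": 0,"dz": 0,"rx": 0,"ry": 0.12,"rz": 0}])

```text
time_s: 3.43
tcp_pos: [0.4393, 0.1994, 0.146]
eef_rot: [-1.563, 0.191, -0.191]
contact_force: [-0.6, -0.8, -0.6]
grip_width: 0.0852
```

Call:
jog_arm(steps=[{"dx": 0,"dy": 0,"dz": 0,"rx": 0,"ry": 0.12,"rz": 0},{"dx": 0,"dy": 0,"dz": 0,"rx": 0,"ry": 0.12,"rz": 0},{"dx": 0,"dy": 0,"dz": 0,"rx": 0,"ry": 0,"rz": 0},{"dx": 0,"dy": 0,"dz": 0,"rx": 0,"ry": 0,"rz": 0},{"dx": 0,"dy": 0,"dz": 0,"rx": 0,"ry": 0,"rz": 0}])

```text
time_s: 3.85
tcp_pos: [0.4394, 0.1995, 0.1462]
eef_rot: [-1.539, 0.371, -0.371]
contact_force: [0.3, 0.2, 0.3]
grip_width: 0.0855
```

```bash
python3 - <<'E'
from h import *
st([.44,.1995,.063])
a=grab('top','t1');b=grab('scene','s1')
print(w2pix(b,[[.44,.199,.084],[.44,.199,.15]]))
u,v=w2pix(b,[.44,.199,.11])[0].astype(int)
cv2.imwrite('pics/c1.png',cv2.resize(b['color'][v-60:v+60,u-80:u+80],None,fx=4,fy=4,interpolation=cv2.INTER_CUBIC)[:,:,::-1])
E
```

```text
t 3.85 tcp [0.4394 0.1995 0.1462] psi -0.473 tilt [-0. -1. -0.] q [ 0.835  0.118 -0.521 -0.    -0.931 -2.879] F [0.3 0.2 0.3] w 0.0855
tool-frame delta [0.0006 0.0832 0.0003]
[[351.85347566 230.22999361]
 [354.89763835 212.79094443]]
```

View pics/c1.png

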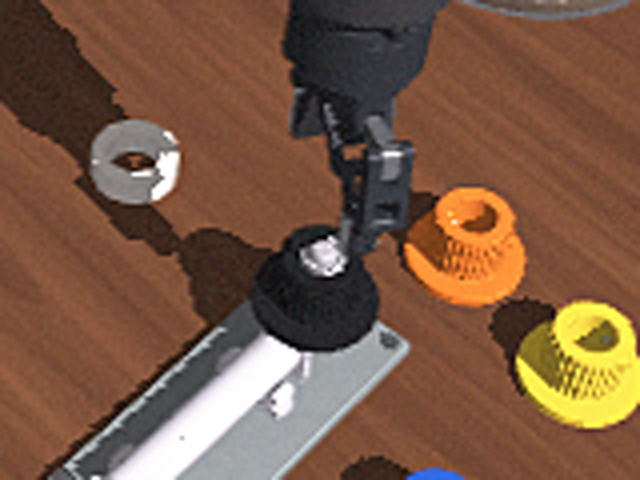

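Gripper sits above the black nut on the stud with a finger on each side (stud tip at (325,255) in the crop). I'll descend and grip.

Call:
jog_arm(steps=[{"dx": 0.0001,"dy": 0.018,"dz": 0,"rx": 0,"ry": 0,"rz": 0},{"dx": 0.0001,"dy": 0.018,"dz": 0,"rx": 0,"ry": 0,"rz": 0},{"dx": 0.0001,"dy": 0.016,"dz": 0,"rx": 0,"ry": 0,"rz": 0},{"dx": 0.0001,"dy": 0.01,"dz": 0,"rx": 0,"ry": 0,"rz": 0},{"dx": 0,"dy": 0.004,"dz": 0,"rx": 0,"ry": 0,"rz": 0}])

```text
time_s: 4.37
tcp_pos: [0.4391, 0.1987, 0.0788]
eef_rot: [-1.541, 0.374, -0.372]
contact_force: [-1.2, 0.5, -0.4]
grip_width: 0.0853
```

Call:
jog_arm(steps=[{"dx": 0,"dy": 0.006,"dz": 0,"rx": 0,"ry": 0,"rz": 0},{"dx": 0,"dy": 0.006,"dz": 0,"rx": 0,"ry": 0,"rz": 0},{"dx": 0,"dy": 0.004,"dz": 0,"rx": 0,"ry": 0,"rz": 0},{"dx": 0,"dy": 0,"dz": 0,"rx": 0,"ry": 0,"rz": 0},{"dx": 0,"dy": 0,"dz": 0,"rx": 0,"ry": 0,"rz": 0}])

```text
time_s: 4.78
tcp_pos: [0.4399, 0.1995, 0.0644]
eef_rot: [-1.538, 0.374, -0.374]
contact_force: [0.4, 0.3, 0.2]
grip_width: 0.0849
```

Call:
jog_arm(steps=[{"dx": 0,"dy": 0,"dz": 0,"rx": 0,"ry": 0,"rz": 0},{"dx": 0,"dy": 0,"dz": 0,"rx": 0,"ry": 0,"rz": 0},{"dx": 0,"dy": 0,"dz": 0,"rx": 0,"ry": 0,"rz": 0},{"dx": 0,"dy": 0,"dz": 0,"rx": 0,"ry": 0,"rz": 0},{"dx": 0,"dy": 0,"dz": 0,"rx": 0,"ry": 0,"rz": 0}], grip=0, newtons=40)

```text
time_s: 5.2
tcp_pos: [0.4401, 0.1996, 0.065]
eef_rot: [-1.538, 0.373, -0.374]
contact_force: [-2.0, -1.2, 4.9]
grip_width: 0.0494
```

Call:
jog_arm(steps=[{"dx": 0,"dy": 0,"dz": 0,"rx": 0,"ry": 0,"rz": 0},{"dx": 0,"dy": 0,"dz": 0,"rx": 0,"ry": 0,"rz": 0},{"dx": 0,"dy": 0,"dz": 0,"rx": 0,"ry": 0,"rz": 0},{"dx": 0,"dy": 0,"dz": 0,"rx": 0,"ry": 0,"rz": 0},{"dx": 0,"dy": 0,"dz": 0,"rx": 0,"ry": 0,"rz": 0}])

```text
time_s: 5.62
tcp_pos: [0.4401, 0.1996, 0.0649]
eef_rot: [-1.538, 0.373, -0.374]
contact_force: [-0.4, -0.1, 5.6]
grip_width: 0.05
```

```bash
python3 - <<'E'
from h import *
s=st([.44,.1995,.063]);print(s['ft_torque'])
E
```

```text
t 5.62 tcp [0.4401 0.1996 0.0649] psi -0.477 tilt [ 0.    -1.     0.001] q [ 0.834  0.227 -0.618  0.    -0.725 -2.882] F [-0.4 -0.1  5.6] w 0.05
tool-frame delta [-0.      0.0019 -0.0001]
[-0.15616982  0.61999267  0.04214719]
```

Centred, with almost no side force and 50 mm width. Turning counter-clockwise with a matching rise of 0.42 mm per 0.12 rad.

Call:
jog_arm(steps=[{"dx": 0,"dy": -0.0006,"dz": 0,"rx": 0,"ry": -0.12,"rz": 0},{"dx": 0,"dy": -0.0006,"dz": 0,"rx": 0,"ry": -0.12,"rz": 0},{"dx": 0,"dy": -0.0006,"dz": 0,"rx": 0,"ry": -0.12,"rz": 0},{"dx": 0,"dy": -0.00042,"dz": 0,"rx": 0,"ry": -0.12,"rz": 0},{"dx": 0,"dy": -0.00042,"dz": 0,"rx": 0,"ry": -0.12,"rz": 0}])

```text
time_s: 6.03
tcp_pos: [0.4405, 0.2001, 0.0673]
eef_rot: [-1.567, -0.102, 0.1]
contact_force: [2.9, 1.2, -2.1]
grip_width: 0.0496
```

Call:
jog_arm(steps=[{"dx": 0,"dy": -0.00042,"dz": 0,"rx": 0,"ry": -0.12,"rz": 0},{"dx": 0,"dy": -0.00042,"dz": 0,"rx": 0,"ry": -0.12,"rz": 0},{"dx": 0,"dy": -0.00042,"dz": 0,"rx": 0,"ry": -0.12,"rz": 0},{"dx": 0,"dy": -0.00042,"dz": 0,"rx": 0,"ry": -0.12,"rz": 0},{"dx": 0,"dy": -0.00042,"dz": 0,"rx": 0,"ry": -0.12,"rz": 0}])

```text
time_s: 6.45
tcp_pos: [0.4409, 0.2015, 0.0696]
eef_rot: [-1.492, -0.573, 0.567]
contact_force: [-2.3, 7.7, -2.4]
grip_width: 0.0494
```

```bash
python3 - <<'E'
from h import *
s=st();print(s['ft_torque'])
E
```

```text
t 6.45 tcp [0.4409 0.2015 0.0696] psi 0.729 tilt [ 0.004 -1.     0.001] q [ 8.350e-01  2.210e-01 -6.110e-01 -1.000e-03 -7.340e-01 -1.676e+00] F [-2.3  7.7 -2.4] w 0.0494
[ 2.75762013  0.57068459 -0.07964644]
```

Call:
jog_arm(steps=[{"dx": 0.0005,"dy": -0.00042,"dz": 0.0006,"rx": 0,"ry": -0.12,"rz": 0},{"dx": 0.0003,"dy": -0.00042,"dz": 0.0003,"rx": 0,"ry": -0.12,"rz": 0},{"dx": 0,"dy": -0.00042,"dz": 0,"rx": 0,"ry": -0.12,"rz": 0},{"dx": 0,"dy": -0.00042,"dz": 0,"rx": 0,"ry": -0.12,"rz": 0},{"dx": 0,"dy": -0.00042,"dz": 0,"rx": 0,"ry": -0.12,"rz": 0}])

```text
time_s: 6.87
tcp_pos: [0.4402, 0.2027, 0.0714]
eef_rot: [-1.312, -1.031, 1.026]
contact_force: [-5.0, 9.5, -2.9]
grip_width: 0.0499
```

Call:
jog_arm(steps=[{"dx": 0,"dy": -0.00042,"dz": 0,"rx": 0,"ry": -0.12,"rz": 0},{"dx": 0,"dy": -0.00042,"dz": 0,"rx": 0,"ry": -0.12,"rz": 0},{"dx": 0,"dy": -0.00042,"dz": 0,"rx": 0,"ry": -0.12,"rz": 0},{"dx": 0,"dy": -0.00042,"dz": 0,"rx": 0,"ry": -0.12,"rz": 0},{"dx": 0,"dy": -0.00042,"dz": 0,"rx": 0,"ry": -0.12,"rz": 0}])

```text
time_s: 7.28
tcp_pos: [0.4389, 0.2024, 0.073]
eef_rot: [-1.016, -1.469, 1.465]
contact_force: [-9.7, 11.5, -3.3]
grip_width: 0.0497
```

```bash
python3 - <<'E'
from h import *
s=st();print(s['ft_torque'])
E
```

```text
t 7.28 tcp [0.4389 0.2024 0.073 ] psi 1.928 tilt [ 0.003 -1.    -0.   ] q [ 0.838  0.215 -0.607 -0.004 -0.747 -0.478] F [-9.7 11.5 -3.3] w 0.0497
[ 3.99269115  3.42711789 -0.14854154]
```

Call:
jog_arm(steps=[{"dx": 0.0008,"dy": -0.00042,"dz": 0.0006,"rx": 0,"ry": -0.12,"rz": 0},{"dx": 0.0008,"dy": -0.00042,"dz": 0.0006,"rx": 0,"ry": -0.12,"rz": 0},{"dx": 0.0002,"dy": -0.00042,"dz": 0.0004,"rx": 0,"ry": -0.12,"rz": 0},{"dx": 0,"dy": -0.00042,"dz": 0.00024,"rx": 0,"ry": -0.12,"rz": 0},{"dx": 0,"dy": -0.00042,"dz": 0.00024,"rx": 0,"ry": -0.12,"rz": 0}])

```text
time_s: 7.7
tcp_pos: [0.4372, 0.2014, 0.0754]
eef_rot: [-0.592, -1.872, 1.871]
contact_force: [0.2, 0.4, -1.0]
grip_width: 0.0494
```

Call:
jog_arm(steps=[{"dx": 0,"dy": -0.00042,"dz": 0.00024,"rx": 0,"ry": -0.12,"rz": 0},{"dx": 0,"dy": -0.00042,"dz": 0.00024,"rx": 0,"ry": -0.12,"rz": 0},{"dx": 0,"dy": -0.00042,"dz": 0.00024,"rx": 0,"ry": -0.12,"rz": 0},{"dx": 0,"dy": -0.00042,"dz": 0.00024,"rx": 0,"ry": -0.12,"rz": 0},{"dx": 0,"dy": -0.00042,"dz": 0.00024,"rx": 0,"ry": -0.12,"rz": 0}])

```text
time_s: 8.12
tcp_pos: [0.4367, 0.2001, 0.0774]
eef_rot: [-0.014, -2.215, 2.215]
contact_force: [0.6, 0.3, -1.3]
grip_width: 0.0498
```

```bash
python3 - <<'E'
from h import *
s=st();print(s['ft_torque'])
E
```

```text
t 8.12 tcp [0.4367 0.2001 0.0774] psi 3.129 tilt [ 0. -1. -0.] q [ 0.84   0.205 -0.61  -0.    -0.757  0.718] F [ 0.6  0.3 -1.3] w 0.0498
[0.02137152 0.05438979 0.03448068]
```

Forces vanished. Turning on past 0.75 turn, to about 0.84.

Call:
jog_arm(steps=[{"dx": 0,"dy": -0.00042,"dz": 0.00024,"rx": 0,"ry": -0.12,"rz": 0},{"dx": 0,"dy": -0.00042,"dz": 0.00024,"rx": 0,"ry": -0.12,"rz": 0},{"dx": 0,"dy": -0.00042,"dz": 0.00024,"rx": 0,"ry": -0.12,"rz": 0},{"dx": 0,"dy": -0.00042,"dz": 0.00024,"rx": 0,"ry": -0.12,"rz": 0},{"dx": 0,"dy": -0.00042,"dz": 0.00024,"rx": 0,"ry": -0.12,"rz": 0}])

```text
time_s: 8.53
tcp_pos: [0.437, 0.1989, 0.0796]
eef_rot: [-0.57, 1.888, -1.887]
contact_force: [0.1, 0.2, -1.8]
grip_width: 0.0497
```

Call:
jog_arm(steps=[{"dx": 0,"dy": -0.00042,"dz": 0.00024,"rx": 0,"ry": -0.12,"rz": 0},{"dx": 0,"dy": -0.00042,"dz": 0.00024,"rx": 0,"ry": -0.12,"rz": 0},{"dx": 0,"dy": -0.00042,"dz": 0.00024,"rx": 0,"ry": -0.12,"rz": 0},{"dx": 0,"dy": -0.00042,"dz": 0.00024,"rx": 0,"ry": -0.12,"rz": 0},{"dx": 0,"dy": -0.00042,"dz": 0.00024,"rx": 0,"ry": -0.12,"rz": 0}])

```text
time_s: 8.95
tcp_pos: [0.4379, 0.1982, 0.0817]
eef_rot: [-1.002, 1.486, -1.486]
contact_force: [0.8, 1.1, -2.3]
grip_width: 0.0497
```

Call:
jog_arm(steps=[{"dx": 0,"dy": -0.00042,"dz": 0.00024,"rx": 0,"ry": -0.12,"rz": 0},{"dx": 0,"dy": -0.00042,"dz": 0.00024,"rx": 0,"ry": -0.12,"rz": 0},{"dx": 0,"dy": -0.00042,"dz": 0.00024,"rx": 0,"ry": -0.12,"rz": 0},{"dx": 0,"dy": -0.00042,"dz": 0.00024,"rx": 0,"ry": -0.12,"rz": 0},{"dx": 0,"dy": 0,"dz": 0,"rx": 0,"ry": 0,"rz": 0}])

```text
time_s: 9.37
tcp_pos: [0.4388, 0.1979, 0.0833]
eef_rot: [-1.253, 1.138, -1.138]
contact_force: [-0.0, -0.4, -1.7]
grip_width: 0.0496
```

```bash
python3 - <<'E'
from h import *
s=st();print(s['ft_torque'])
E
```

```text
t 9.37 tcp [0.4388 0.1979 0.0833] psi -1.475 tilt [-0. -1. -0.] q [ 0.833  0.197 -0.601 -0.    -0.772  2.404] F [-0.  -0.4 -1.7] w 0.0496
[-0.040977   -0.02202961 -0.03710963]
```

Call:
jog_arm(steps=[{"dx": 0,"dy": -0.002,"dz": 0,"rx": 0,"ry": 0,"rz": 0},{"dx": 0,"dy": -0.002,"dz": 0,"rx": 0,"ry": 0,"rz": 0},{"dx": 0,"dy": -0.002,"dz": 0,"rx": 0,"ry": 0,"rz": 0},{"dx": 0,"dy": -0.002,"dz": 0,"rx": 0,"ry": 0,"rz": 0},{"dx": 0,"dy": 0,"dz": 0,"rx": 0,"ry": 0,"rz": 0}])

```text
time_s: 9.78
tcp_pos: [0.4391, 0.1982, 0.0919]
eef_rot: [-1.249, 1.143, -1.143]
contact_force: [0.8, 0.2, -1.3]
grip_width: 0.0496
```

The thread has let go: 8 mm lifted with only the nut's weight. Lifting clear, then turning the wrist and moving to the tray.

Call:
jog_arm(steps=[{"dx": 0,"dy": -0.01,"dz": 0,"rx": 0,"ry": 0,"rz": 0},{"dx": 0,"dy": -0.012,"dz": 0,"rx": 0,"ry": 0,"rz": 0},{"dx": 0,"dy": -0.012,"dz": 0,"rx": 0,"ry": 0,"rz": 0},{"dx": 0,"dy": -0.012,"dz": 0,"rx": 0,"ry": 0,"rz": 0},{"dx": 0,"dy": -0.012,"dz": 0,"rx": 0,"ry": 0,"rz": 0}])

```text
time_s: 10.2
tcp_pos: [0.4388, 0.1979, 0.1499]
eef_rot: [-1.25, 1.143, -1.143]
contact_force: [-0.4, -1.0, -1.4]
grip_width: 0.0498
```

Call:
jog_arm(steps=[{"dx": 0,"dy": -0.006,"dz": 0,"rx": 0,"ry": 0,"rz": 0},{"dx": 0,"dy": 0,"dz": 0,"rx": 0,"ry": 0.1,"rz": 0},{"dx": 0,"dy": 0,"dz": 0,"rx": 0,"ry": 0.1,"rz": 0},{"dx": 0,"dy": 0,"dz": 0,"rx": 0,"ry": 0.1,"rz": 0},{"dx": 0,"dy": 0,"dz": 0,"rx": 0,"ry": 0.1,"rz": 0}])

```text
time_s: 10.62
tcp_pos: [0.4387, 0.1978, 0.1551]
eef_rot: [-1.044, 1.438, -1.437]
contact_force: [0.3, 0.5, -1.7]
grip_width: 0.0498
```

Call:
jog_arm(steps=[{"dx": 0,"dy": 0,"dz": 0,"rx": 0,"ry": 0.11,"rz": 0},{"dx": 0,"dy": 0,"dz": 0,"rx": 0,"ry": 0.11,"rz": 0},{"dx": 0,"dy": 0,"dz": 0,"rx": 0,"ry": 0.11,"rz": 0},{"dx": 0,"dy": 0,"dz": 0,"rx": 0,"ry": 0.11,"rz": 0},{"dx": 0,"dy": 0,"dz": 0,"rx": 0,"ry": 0.11,"rz": 0}])

```text
time_s: 11.03
tcp_pos: [0.4387, 0.1978, 0.155]
eef_rot: [-0.667, 1.812, -1.813]
contact_force: [-0.1, -0.6, -1.1]
grip_width: 0.0497
```

Call:
jog_arm(steps=[{"dx": 0,"dy": 0,"dz": 0,"rx": 0,"ry": 0.11,"rz": 0},{"dx": 0,"dy": 0,"dz": 0,"rx": 0,"ry": 0.11,"rz": 0},{"dx": 0,"dy": 0,"dz": 0,"rx": 0,"ry": 0.11,"rz": 0},{"dx": 0,"dy": 0,"dz": 0,"rx": 0,"ry": 0.11,"rz": 0},{"dx": 0,"dy": 0,"dz": 0,"rx": 0,"ry": 0.11,"rz": 0}])

```text
time_s: 11.45
tcp_pos: [0.4387, 0.1979, 0.155]
eef_rot: [-0.167, 2.141, -2.141]
contact_force: [0.7, -0.2, -0.5]
grip_width: 0.0498
```

```bash
python3 - <<'E'
from h import *
s=st([.521,-.224,.15])
E
```

```text
t 11.45 tcp [0.4387 0.1979 0.155 ] psi -2.986 tilt [ 0. -1.  0.] q [ 0.833  0.106 -0.512 -0.    -0.953  0.893] F [ 0.7 -0.2 -0.5] w 0.0498
tool-frame delta [-0.0161  0.0051  0.4295]
```

Call:
jog_arm(steps=[{"dx": -0.001,"dy": 0,"dz": 0.015,"rx": 0,"ry": 0,"rz": 0},{"dx": -0.001,"dy": 0,"dz": 0.025,"rx": 0,"ry": 0,"rz": 0},{"dx": -0.001,"dy": 0,"dz": 0.03,"rx": 0,"ry": 0,"rz": 0},{"dx": -0.001,"dy": 0,"dz": 0.03,"rx": 0,"ry": 0,"rz": 0},{"dx": -0.001,"dy": 0,"dz": 0.03,"rx": 0,"ry": 0,"rz": 0}])

```text
time_s: 11.87
tcp_pos: [0.4645, 0.0693, 0.1551]
eef_rot: [-0.173, 2.137, -2.137]
contact_force: [-0.3, -0.3, -1.4]
grip_width: 0.0496
```

Call:
jog_arm(steps=[{"dx": -0.001,"dy": 0,"dz": 0.03,"rx": 0,"ry": 0,"rz": 0},{"dx": -0.001,"dy": 0,"dz": 0.03,"rx": 0,"ry": 0,"rz": 0},{"dx": -0.001,"dy": 0,"dz": 0.03,"rx": 0,"ry": 0,"rz": 0},{"dx": -0.001,"dy": 0,"dz": 0.03,"rx": 0,"ry": 0,"rz": 0},{"dx": -0.001,"dy": 0,"dz": 0.03,"rx": 0,"ry": 0,"rz": 0}])

```text
time_s: 12.28
tcp_pos: [0.4936, -0.0783, 0.1552]
eef_rot: [-0.172, 2.138, -2.138]
contact_force: [0.5, -0.0, -1.7]
grip_width: 0.0498
```

Call:
jog_arm(steps=[{"dx": -0.001,"dy": 0,"dz": 0.03,"rx": 0,"ry": 0,"rz": 0},{"dx": -0.001,"dy": 0,"dz": 0.03,"rx": 0,"ry": 0,"rz": 0},{"dx": -0.001,"dy": 0,"dz": 0.03,"rx": 0,"ry": 0,"rz": 0},{"dx": -0.001,"dy": 0,"dz": 0.03,"rx": 0,"ry": 0,"rz": 0},{"dx": -0.001,"dy": 0,"dz": 0.02,"rx": 0,"ry": 0,"rz": 0}])

```text
time_s: 12.7
tcp_pos: [0.5211, -0.2165, 0.1548]
eef_rot: [-0.172, 2.138, -2.139]
contact_force: [-0.3, 0.6, -0.5]
grip_width: 0.0496
```

Call:
jog_arm(steps=[{"dx": 0,"dy": 0,"dz": 0.01,"rx": 0,"ry": 0,"rz": 0},{"dx": 0,"dy": 0.005,"dz": 0,"rx": 0,"ry": 0,"rz": 0},{"dx": 0,"dy": 0.01,"dz": 0,"rx": 0,"ry": 0,"rz": 0},{"dx": 0,"dy": 0.015,"dz": 0,"rx": 0,"ry": 0,"rz": 0},{"dx": 0,"dy": 0.015,"dz": 0,"rx": 0,"ry": 0,"rz": 0}])

```text
time_s: 13.12
tcp_pos: [0.5224, -0.2229, 0.1093]
eef_rot: [-0.173, 2.137, -2.137]
contact_force: [0.2, -0.0, -2.1]
grip_width: 0.0493
```

```bash
python3 - <<'E'
from h import *
st([.521,-.224,.017])
grab('top','t2');b=grab('scene','s2')
u,v=w2pix(b,[.56,-.21,.04])[0].astype(int);print(u,v)
cv2.imwrite('pics/c2.png',cv2.resize(b['color'][v-70:v+80,u-100:u+100],None,fx=4,fy=4,interpolation=cv2.INTER_CUBIC)[:,:,::-1])
E
```

```text
t 13.12 tcp [ 0.5224 -0.2229  0.1093] psi -2.98 tilt [-0. -1. -0.] q [-5.900e-02  2.940e-01 -3.870e-01 -1.000e-03 -8.890e-01  1.792e+00] F [ 0.2 -0.  -2.1] w 0.0493
tool-frame delta [0.0016 0.0923 0.0009]
220 173
```

View pics/c2.png

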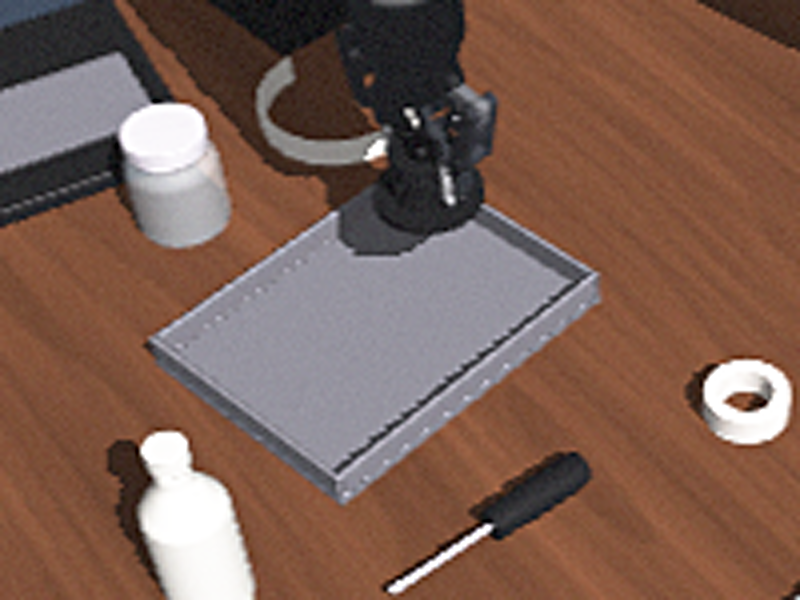

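Nut is held level over the tray's near end (crop (430,205)), inside the walls. Lowering, then slow steps to touch down.

Call:
jog_arm(steps=[{"dx": 0,"dy": 0.02,"dz": 0,"rx": 0,"ry": 0,"rz": 0},{"dx": 0,"dy": 0.02,"dz": 0,"rx": 0,"ry": 0,"rz": 0},{"dx": 0,"dy": 0.02,"dz": 0,"rx": 0,"ry": 0,"rz": 0},{"dx": 0,"dy": 0.016,"dz": 0,"rx": 0,"ry": 0,"rz": 0},{"dx": 0,"dy": 0.006,"dz": 0,"rx": 0,"ry": 0,"rz": 0}])

```text
time_s: 13.63
tcp_pos: [0.5215, -0.223, 0.0266]
eef_rot: [-0.176, 2.139, -2.138]
contact_force: [-0.2, 0.3, -1.5]
grip_width: 0.0494
```

Call:
jog_arm(steps=[{"dx": 0,"dy": 0.002,"dz": 0,"rx": 0,"ry": 0,"rz": 0},{"dx": 0,"dy": 0.001,"dz": 0,"rx": 0,"ry": 0,"rz": 0},{"dx": 0,"dy": 0.001,"dz": 0,"rx": 0,"ry": 0,"rz": 0},{"dx": 0,"dy": 0,"dz": 0,"rx": 0,"ry": 0,"rz": 0},{"dx": 0,"dy": 0,"dz": 0,"rx": 0,"ry": 0,"rz": 0}])

```text
time_s: 14.05
tcp_pos: [0.5233, -0.2241, 0.0252]
eef_rot: [-0.171, 2.136, -2.137]
contact_force: [0.8, -0.5, -0.7]
grip_width: 0.0498
```

Call:
jog_arm(steps=[{"dx": 0,"dy": 0.0015,"dz": 0,"rx": 0,"ry": 0,"rz": 0},{"dx": 0,"dy": 0.0015,"dz": 0,"rx": 0,"ry": 0,"rz": 0},{"dx": 0,"dy": 0.001,"dz": 0,"rx": 0,"ry": 0,"rz": 0},{"dx": 0,"dy": 0,"dz": 0,"rx": 0,"ry": 0,"rz": 0},{"dx": 0,"dy": 0,"dz": 0,"rx": 0,"ry": 0,"rz": 0}])

```text
time_s: 14.47
tcp_pos: [0.5226, -0.2241, 0.0202]
eef_rot: [-0.173, 2.138, -2.138]
contact_force: [-0.3, -0.0, -1.1]
grip_width: 0.05
```

```bash
python3 -c "
from h import *
s=st();print(s['ft_torque'])"
```

```text
t 14.47 tcp [ 0.5226 -0.2241  0.0202] psi -2.981 tilt [ 0. -1. -0.] q [-0.061  0.41  -0.469 -0.    -0.692  1.793] F [-0.3 -0.  -1.1] w 0.05
[ 0.02436072 -0.0277502   0.03152683]
```

Call:
jog_arm(steps=[{"dx": 0,"dy": 0.001,"dz": 0,"rx": 0,"ry": 0,"rz": 0},{"dx": 0,"dy": 0.001,"dz": 0,"rx": 0,"ry": 0,"rz": 0},{"dx": 0,"dy": 0.0005,"dz": 0,"rx": 0,"ry": 0,"rz": 0},{"dx": 0,"dy": 0,"dz": 0,"rx": 0,"ry": 0,"rz": 0},{"dx": 0,"dy": 0,"dz": 0,"rx": 0,"ry": 0,"rz": 0}])

```text
time_s: 14.88
tcp_pos: [0.5227, -0.2241, 0.0178]
eef_rot: [-0.173, 2.137, -2.137]
contact_force: [0.7, 0.3, -1.0]
grip_width: 0.0497
```

Call:
jog_arm(steps=[{"dx": 0,"dy": 0.0005,"dz": 0,"rx": 0,"ry": 0,"rz": 0},{"dx": 0,"dy": 0.0005,"dz": 0,"rx": 0,"ry": 0,"rz": 0},{"dx": 0,"dy": 0,"dz": 0,"rx": 0,"ry": 0,"rz": 0},{"dx": 0,"dy": 0,"dz": 0,"rx": 0,"ry": 0,"rz": 0},{"dx": 0,"dy": 0,"dz": 0,"rx": 0,"ry": 0,"rz": 0}])

```text
time_s: 15.3
tcp_pos: [0.5228, -0.224, 0.017]
eef_rot: [-0.172, 2.137, -2.137]
contact_force: [-1.0, 1.0, 3.1]
grip_width: 0.0496
```

Touchdown shows as +3 N at z 0.017, as predicted. Releasing and rising.

Call:
jog_arm(steps=[{"dx": 0,"dy": 0,"dz": 0,"rx": 0,"ry": 0,"rz": 0},{"dx": 0,"dy": 0,"dz": 0,"rx": 0,"ry": 0,"rz": 0},{"dx": 0,"dy": 0,"dz": 0,"rx": 0,"ry": 0,"rz": 0},{"dx": 0,"dy": 0,"dz": 0,"rx": 0,"ry": 0,"rz": 0},{"dx": 0,"dy": 0,"dz": 0,"rx": 0,"ry": 0,"rz": 0}], grip=1)

```text
time_s: 15.72
tcp_pos: [0.5228, -0.2241, 0.0168]
eef_rot: [-0.173, 2.137, -2.137]
contact_force: [-0.5, 0.7, 0.1]
grip_width: 0.0853
```

Call:
jog_arm(steps=[{"dx": 0,"dy": 0,"dz": 0,"rx": 0,"ry": 0,"rz": 0},{"dx": 0,"dy": 0,"dz": 0,"rx": 0,"ry": 0,"rz": 0},{"dx": 0,"dy": 0,"dz": 0,"rx": 0,"ry": 0,"rz": 0},{"dx": 0,"dy": -0.005,"dz": 0,"rx": 0,"ry": 0,"rz": 0},{"dx": 0,"dy": -0.01,"dz": 0,"rx": 0,"ry": 0,"rz": 0}])

```text
time_s: 16.13
tcp_pos: [0.5218, -0.224, 0.0313]
eef_rot: [-0.175, 2.139, -2.138]
contact_force: [-0.6, 0.3, -0.2]
grip_width: 0.0852
```

Call:
jog_arm(steps=[{"dx": 0,"dy": -0.02,"dz": 0,"rx": 0,"ry": 0,"rz": 0},{"dx": 0,"dy": -0.03,"dz": 0,"rx": 0,"ry": 0,"rz": 0},{"dx": 0,"dy": -0.03,"dz": 0,"rx": 0,"ry": 0,"rz": 0},{"dx": 0,"dy": -0.03,"dz": 0,"rx": 0,"ry": 0,"rz": 0},{"dx": 0,"dy": -0.02,"dz": 0,"rx": 0,"ry": 0,"rz": 0}])

```text
time_s: 16.55
tcp_pos: [0.5236, -0.2244, 0.1662]
eef_rot: [-0.169, 2.134, -2.137]
contact_force: [0.7, -0.3, 0.2]
grip_width: 0.0852
```

```bash
python3 - <<'E'
from h import *
st([.543,.213,.16])
a=grab('top','t3');b=grab('scene','s3')
u,v=w2pix(b,[.56,0,.04])[0].astype(int)
A=cv2.resize(a['color'][165:265,185:250],None,fx=5,fy=5,interpolation=cv2.INTER_CUBIC)
B=cv2.resize(b['color'][130:330,150:385],None,fx=2,fy=2,interpolation=cv2.INTER_CUBIC)
im=np.zeros((500,795,3),np.uint8);im[:,:325]=A;im[:400,325:]=B
cv2.imwrite('pics/c3.png',im[:,:,::-1])
E
```

```text
t 16.55 tcp [ 0.5236 -0.2244  0.1662] psi -2.98 tilt [-0.004 -1.     0.002] q [-6.100e-02  2.360e-01 -3.190e-01  1.000e-03 -1.012e+00  1.793e+00] F [ 0.7 -0.3  0.2] w 0.0852
tool-frame delta [-0.0895  0.0058 -0.4286]
```

View pics/c3.png

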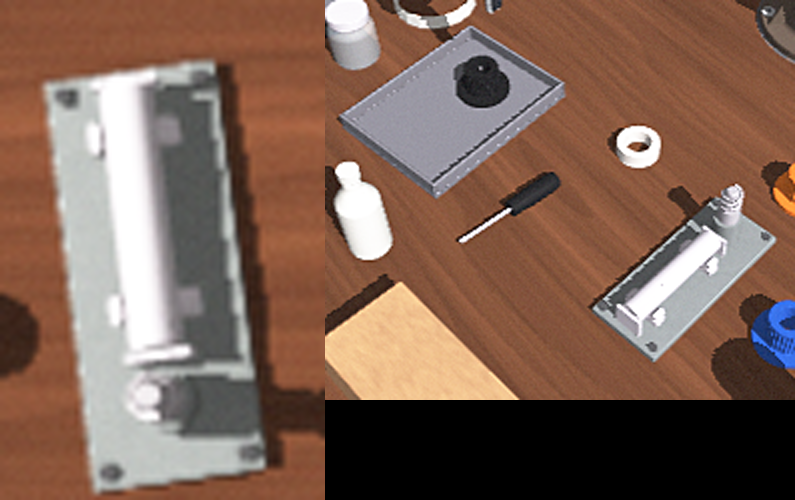

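The nut stands flange down in the tray. The stud is bare (crop (150,397)) and the roller is still in its cradle. Check the roller centre and go there.

Call:
jog_arm(steps=[{"dx": -0.0056,"dy": 0,"dz": -0.02,"rx": 0,"ry": 0.005,"rz": 0},{"dx": -0.0056,"dy": 0,"dz": -0.028,"rx": 0,"ry": 0.005,"rz": 0},{"dx": -0.0056,"dy": 0,"dz": -0.028,"rx": 0,"ry": 0.005,"rz": 0},{"dx": -0.0056,"dy": 0,"dz": -0.028,"rx": 0,"ry": 0.005,"rz": 0},{"dx": -0.0056,"dy": 0,"dz": -0.028,"rx": 0,"ry": 0.005,"rz": 0}])

```text
time_s: 17.07
tcp_pos: [0.5301, -0.0882, 0.1622]
eef_rot: [-0.146, 2.151, -2.151]
contact_force: [0.7, 0.3, 0.9]
grip_width: 0.0855
```

Call:
jog_arm(steps=[{"dx": -0.0056,"dy": 0,"dz": -0.028,"rx": 0,"ry": 0,"rz": 0},{"dx": -0.0056,"dy": 0,"dz": -0.028,"rx": 0,"ry": 0,"rz": 0},{"dx": -0.0056,"dy": 0,"dz": -0.028,"rx": 0,"ry": 0,"rz": 0},{"dx": -0.0056,"dy": 0,"dz": -0.028,"rx": 0,"ry": 0,"rz": 0},{"dx": -0.0056,"dy": 0,"dz": -0.028,"rx": 0,"ry": 0,"rz": 0}])

```text
time_s: 17.48
tcp_pos: [0.5389, 0.0545, 0.1622]
eef_rot: [-0.147, 2.151, -2.151]
contact_force: [1.3, -0.2, 0.1]
grip_width: 0.0855
```

Call:
jog_arm(steps=[{"dx": -0.0056,"dy": 0,"dz": -0.028,"rx": 0,"ry": 0,"rz": 0},{"dx": -0.0056,"dy": 0,"dz": -0.028,"rx": 0,"ry": 0,"rz": 0},{"dx": -0.0056,"dy": 0,"dz": -0.028,"rx": 0,"ry": 0,"rz": 0},{"dx": -0.0056,"dy": 0,"dz": -0.028,"rx": 0,"ry": 0,"rz": 0},{"dx": -0.0056,"dy": 0,"dz": -0.02,"rx": 0,"ry": 0,"rz": 0}])

```text
time_s: 17.9
tcp_pos: [0.5488, 0.1898, 0.1621]
eef_rot: [-0.147, 2.151, -2.15]
contact_force: [0.8, 0.7, -0.2]
grip_width: 0.0853
```

Call:
jog_arm(steps=[{"dx": 0,"dy": 0,"dz": -0.008,"rx": 0,"ry": 0,"rz": 0},{"dx": 0,"dy": 0,"dz": 0,"rx": 0,"ry": 0,"rz": 0},{"dx": 0,"dy": 0,"dz": 0,"rx": 0,"ry": 0,"rz": 0},{"dx": 0,"dy": 0,"dz": 0,"rx": 0,"ry": 0,"rz": 0},{"dx": 0,"dy": 0,"dz": 0,"rx": 0,"ry": 0,"rz": 0}])

```text
time_s: 18.32
tcp_pos: [0.5479, 0.1946, 0.162]
eef_rot: [-0.146, 2.151, -2.151]
contact_force: [-0.3, -0.3, 0.6]
grip_width: 0.0857
```

```bash
python3 - <<'E'
from h import *
a=load('t3');b=load('s3')
C=lambda x,y:(x/5+185-.4,y/5+165-.4)
D=lambda x,y:((x-325)/2+150-.25,y/2+130-.25)
# top line of roller centre at ends (z .052) top view ; scene ends' top
p,q=pix2w(a,C(127,82),.05),pix2w(a,C(158,346),.05);print(p,q,(p+q)/2,np.linalg.norm(p-q),np.degrees(np.arctan2(*(p-q)[1::-1])))
print('stud',pix2w(a,C(148,393),.106),pix2w(b,D(734,189),.106))
st([.543,.213,.025])
E
```

```text
[0.61869929 0.21997457 0.05      ] [0.46856263 0.20101558 0.05      ] [0.54363096 0.21049507 0.05      ] 0.1513289815057831 7.197115752945431
stud [0.43974887 0.19905739 0.106     ] [0.43659549 0.20037886 0.106     ]
t 18.32 tcp [0.5479 0.1946 0.162 ] psi -3.006 tilt [ 0. -1. -0.] q [ 0.677  0.261 -0.295 -0.    -1.015  1.029] F [-0.3 -0.3  0.6] w 0.0857
tool-frame delta [ 0.0024  0.137  -0.0189]
```

Call:
jog_arm(steps=[{"dx": 0.0024,"dy": 0,"dz": -0.0185,"rx": 0,"ry": 0,"rz": 0},{"dx": 0,"dy": 0.02,"dz": 0,"rx": 0,"ry": 0,"rz": 0},{"dx": 0,"dy": 0.02,"dz": 0,"rx": 0,"ry": 0,"rz": 0},{"dx": 0,"dy": 0.02,"dz": 0,"rx": 0,"ry": 0,"rz": 0},{"dx": 0,"dy": 0.015,"dz": 0,"rx": 0,"ry": 0,"rz": 0}])

```text
time_s: 18.73
tcp_pos: [0.5427, 0.2124, 0.0856]
eef_rot: [-0.146, 2.152, -2.152]
contact_force: [-0.3, 0.7, -0.2]
grip_width: 0.0854
```

Call:
jog_arm(steps=[{"dx": 0,"dy": 0.015,"dz": 0,"rx": 0,"ry": 0,"rz": 0},{"dx": 0,"dy": 0.015,"dz": 0,"rx": 0,"ry": 0,"rz": 0},{"dx": 0,"dy": 0.015,"dz": 0,"rx": 0,"ry": 0,"rz": 0},{"dx": 0,"dy": 0.01,"dz": 0,"rx": 0,"ry": 0,"rz": 0},{"dx": 0,"dy": 0.006,"dz": 0,"rx": 0,"ry": 0,"rz": 0}])

```text
time_s: 19.15
tcp_pos: [0.5428, 0.2126, 0.0247]
eef_rot: [-0.147, 2.151, -2.153]
contact_force: [0.1, 0.3, 0.5]
grip_width: 0.0855
```

```bash
python3 -c "
from h import *
st([.543,.2125,.025])"
```

```text
t 19.15 tcp [0.5428 0.2126 0.0247] psi -3.006 tilt [ 0.001 -1.     0.001] q [ 0.709  0.422 -0.432 -0.    -0.718  0.998] F [0.1 0.3 0.5] w 0.0855
tool-frame delta [-0.0002 -0.0003  0.0001]
```

Call:
jog_arm(steps=[{"dx": 0,"dy": 0,"dz": 0,"rx": 0,"ry": 0,"rz": 0},{"dx": 0,"dy": 0,"dz": 0,"rx": 0,"ry": 0,"rz": 0},{"dx": 0,"dy": 0,"dz": 0,"rx": 0,"ry": 0,"rz": 0},{"dx": 0,"dy": 0,"dz": 0,"rx": 0,"ry": 0,"rz": 0},{"dx": 0,"dy": 0,"dz": 0,"rx": 0,"ry": 0,"rz": 0}], grip=0, newtons=50)

```text
time_s: 19.57
tcp_pos: [0.5439, 0.2151, 0.027]
eef_rot: [-0.144, 2.152, -2.147]
contact_force: [0.4, 0.2, 2.4]
grip_width: 0.0286
```

Call:
jog_arm(steps=[{"dx": 0,"dy": 0,"dz": 0,"rx": 0,"ry": 0,"rz": 0},{"dx": 0,"dy": 0,"dz": 0,"rx": 0,"ry": 0,"rz": 0},{"dx": 0,"dy": 0,"dz": 0,"rx": 0,"ry": 0,"rz": 0},{"dx": 0,"dy": 0,"dz": 0,"rx": 0,"ry": 0,"rz": 0},{"dx": 0,"dy": 0,"dz": 0,"rx": 0,"ry": 0,"rz": 0}])

```text
time_s: 19.98
tcp_pos: [0.5441, 0.2151, 0.027]
eef_rot: [-0.145, 2.151, -2.147]
contact_force: [-2.4, 5.3, 5.1]
grip_width: 0.028
```

Call:
jog_arm(steps=[{"dx": 0,"dy": -0.002,"dz": 0,"rx": 0,"ry": 0,"rz": 0},{"dx": 0,"dy": -0.002,"dz": 0,"rx": 0,"ry": 0,"rz": 0},{"dx": 0,"dy": -0.002,"dz": 0,"rx": 0,"ry": 0,"rz": 0},{"dx": 0,"dy": -0.002,"dz": 0,"rx": 0,"ry": 0,"rz": 0},{"dx": 0,"dy": -0.002,"dz": 0,"rx": 0,"ry": 0,"rz": 0}])

```text
time_s: 20.4
tcp_pos: [0.5429, 0.2132, 0.0358]
eef_rot: [-0.147, 2.151, -2.152]
contact_force: [-0.3, -0.2, -1.8]
grip_width: 0.0282
```

```bash
python3 -c "
from h import *
s=st();print(s['ft_torque'])"
```

```text
t 20.4 tcp [0.5429 0.2132 0.0358] psi -3.006 tilt [ 0.001 -1.     0.   ] q [ 0.709  0.407 -0.423 -0.    -0.742  0.997] F [-0.3 -0.2 -1.8] w 0.0282
[ 0.01330378 -0.03157081  0.01641406]
```

Call:
jog_arm(steps=[{"dx": 0,"dy": -0.003,"dz": 0,"rx": 0,"ry": 0,"rz": 0},{"dx": 0,"dy": -0.003,"dz": 0,"rx": 0,"ry": 0,"rz": 0},{"dx": 0,"dy": -0.003,"dz": 0,"rx": 0,"ry": 0,"rz": 0},{"dx": 0,"dy": 0,"dz": 0,"rx": 0,"ry": 0,"rz": 0},{"dx": 0,"dy": 0,"dz": 0,"rx": 0,"ry": 0,"rz": 0}])

```text
time_s: 20.82
tcp_pos: [0.5433, 0.2138, 0.0451]
eef_rot: [-0.146, 2.151, -2.15]
contact_force: [-1.1, -0.7, -2.8]
grip_width: 0.0283
```

```bash
python3 - <<'E'
from h import *
s=st();print(s['ft_torque'])
b=grab('scene','s4')
u,v=w2pix(b,[.543,.213,.05])[0].astype(int);print(u,v)
cv2.imwrite('pics/c4.png',cv2.resize(b['color'][v-45:v+45,u-60:u+60],None,fx=6,fy=6,interpolation=cv2.INTER_CUBIC)[:,:,::-1])
E
```

```text
t 20.82 tcp [0.5433 0.2138 0.0451] psi -3.005 tilt [-0. -1. -0.] q [ 0.71   0.395 -0.415 -0.    -0.761  0.997] F [-1.1 -0.7 -2.8] w 0.0283
[-0.03548279  0.04271362  0.01813695]
323 263
```

View pics/c4.png

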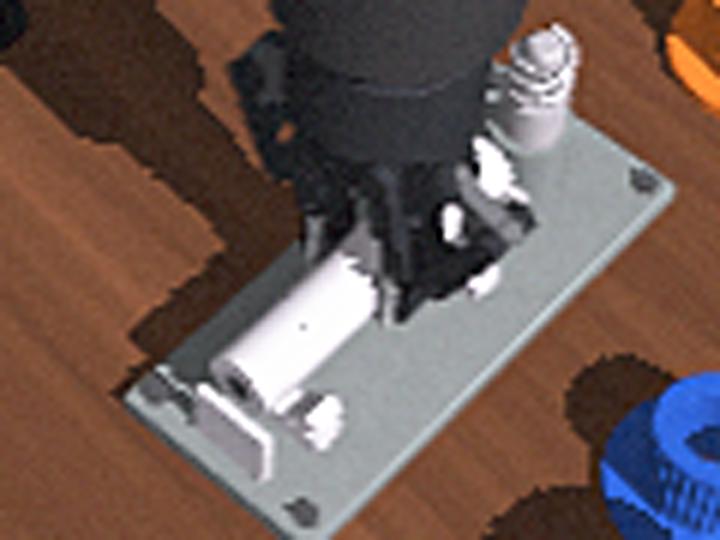

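Roller is held level and clear of the saddles, and the wrist moment is near zero. Lifting, turning it across the tray, and carrying it.

Call:
jog_arm(steps=[{"dx": 0,"dy": -0.006,"dz": 0,"rx": 0,"ry": 0,"rz": 0},{"dx": 0,"dy": -0.014,"dz": 0,"rx": 0,"ry": 0,"rz": 0},{"dx": 0,"dy": -0.02,"dz": 0,"rx": 0,"ry": 0,"rz": 0},{"dx": 0,"dy": -0.025,"dz": 0,"rx": 0,"ry": 0,"rz": 0},{"dx": 0,"dy": -0.025,"dz": 0,"rx": 0,"ry": 0,"rz": 0}])

```text
time_s: 21.28
tcp_pos: [0.5427, 0.2133, 0.1356]
eef_rot: [-0.148, 2.15, -2.152]
contact_force: [0.8, 0.2, -2.6]
grip_width: 0.0282
```

Call:
jog_arm(steps=[{"dx": 0,"dy": -0.02,"dz": 0,"rx": 0,"ry": 0,"rz": 0},{"dx": 0,"dy": 0,"dz": 0,"rx": 0,"ry": 0.06,"rz": 0},{"dx": 0,"dy": 0,"dz": 0,"rx": 0,"ry": 0.11,"rz": 0},{"dx": 0,"dy": 0,"dz": 0,"rx": 0,"ry": 0.11,"rz": 0},{"dx": 0,"dy": 0,"dz": 0,"rx": 0,"ry": 0.11,"rz": 0}])

```text
time_s: 21.7
tcp_pos: [0.543, 0.2136, 0.1553]
eef_rot: [-0.272, -2.083, 2.083]
contact_force: [-0.8, -0.8, -2.9]
grip_width: 0.0282
```

Call:
jog_arm(steps=[{"dx": 0,"dy": 0,"dz": 0,"rx": 0,"ry": 0.12,"rz": 0},{"dx": 0,"dy": 0,"dz": 0,"rx": 0,"ry": 0.12,"rz": 0},{"dx": 0,"dy": 0,"dz": 0,"rx": 0,"ry": 0.12,"rz": 0},{"dx": 0,"dy": 0,"dz": 0,"rx": 0,"ry": 0.12,"rz": 0},{"dx": 0,"dy": 0,"dz": 0,"rx": 0,"ry": 0.12,"rz": 0}])

```text
time_s: 22.12
tcp_pos: [0.543, 0.2136, 0.155]
eef_rot: [-0.784, -1.711, 1.711]
contact_force: [0.6, -0.9, -2.4]
grip_width: 0.0281
```

Call:
jog_arm(steps=[{"dx": 0,"dy": 0,"dz": 0,"rx": 0,"ry": 0.12,"rz": 0},{"dx": 0,"dy": 0,"dz": 0,"rx": 0,"ry": 0.12,"rz": 0},{"dx": 0,"dy": 0,"dz": 0,"rx": 0,"ry": 0.12,"rz": 0},{"dx": 0,"dy": 0,"dz": 0,"rx": 0,"ry": 0.12,"rz": 0},{"dx": 0,"dy": 0,"dz": 0,"rx": 0,"ry": 0.09,"rz": 0}])

```text
time_s: 22.53
tcp_pos: [0.543, 0.2135, 0.155]
eef_rot: [-1.139, -1.312, 1.312]
contact_force: [-0.1, -0.1, -2.1]
grip_width: 0.0281
```

```bash
python3 - <<'E'
from h import *
s=st([.634,-.206,.155])
f=load('t3')
for n,p,z in [('glue',(317,125),.03),('clips',(433,180),.05),('nut?',(0,0),0)][:2]: print(n,pix2w(f,p,z))
E
```

```text
t 22.53 tcp [0.543  0.2135 0.155 ] psi 1.711 tilt [-0. -1.  0.] q [ 0.71   0.271 -0.299 -0.    -1.001 -0.569] F [-0.1 -0.1 -2.1] w 0.0281
tool-frame delta [-4.282e-01  1.000e-04 -3.130e-02]
glue [ 0.78612177 -0.08826448  0.03      ]
clips [ 0.61745378 -0.41332796  0.05      ]
```

Call:
jog_arm(steps=[{"dx": -0.015,"dy": 0,"dz": -0.002,"rx": 0,"ry": 0,"rz": 0},{"dx": -0.025,"dy": 0,"dz": -0.002,"rx": 0,"ry": 0,"rz": 0},{"dx": -0.03,"dy": 0,"dz": -0.002,"rx": 0,"ry": 0,"rz": 0},{"dx": -0.03,"dy": 0,"dz": -0.002,"rx": 0,"ry": 0,"rz": 0},{"dx": -0.03,"dy": 0,"dz": -0.002,"rx": 0,"ry": 0,"rz": 0}])

```text
time_s: 22.95
tcp_pos: [0.572, 0.0854, 0.1551]
eef_rot: [-1.136, -1.317, 1.317]
contact_force: [0.6, 0.2, -2.5]
grip_width: 0.0285
```

Call:
jog_arm(steps=[{"dx": -0.03,"dy": 0,"dz": -0.002,"rx": 0,"ry": 0,"rz": 0},{"dx": -0.03,"dy": 0,"dz": -0.002,"rx": 0,"ry": 0,"rz": 0},{"dx": -0.03,"dy": 0,"dz": -0.002,"rx": 0,"ry": 0,"rz": 0},{"dx": -0.03,"dy": 0,"dz": -0.002,"rx": 0,"ry": 0,"rz": 0},{"dx": -0.03,"dy": 0,"dz": -0.002,"rx": 0,"ry": 0,"rz": 0}])

```text
time_s: 23.37
tcp_pos: [0.6039, -0.0618, 0.1552]
eef_rot: [-1.136, -1.317, 1.317]
contact_force: [0.7, 0.8, -2.7]
grip_width: 0.0281
```

Call:
jog_arm(steps=[{"dx": -0.03,"dy": 0,"dz": -0.002,"rx": 0,"ry": 0,"rz": 0},{"dx": -0.03,"dy": 0,"dz": -0.002,"rx": 0,"ry": 0,"rz": 0},{"dx": -0.03,"dy": 0,"dz": -0.002,"rx": 0,"ry": 0,"rz": 0},{"dx": -0.03,"dy": 0,"dz": -0.002,"rx": 0,"ry": 0,"rz": 0},{"dx": -0.02,"dy": 0,"dz": -0.002,"rx": 0,"ry": 0,"rz": 0}])

```text
time_s: 23.78
tcp_pos: [0.6343, -0.1999, 0.1548]
eef_rot: [-1.136, -1.315, 1.316]
contact_force: [0.5, 0.4, -1.9]
grip_width: 0.0283
```

Call:
jog_arm(steps=[{"dx": -0.008,"dy": 0.01,"dz": -0.001,"rx": 0,"ry": 0,"rz": 0},{"dx": 0,"dy": 0.02,"dz": 0,"rx": 0,"ry": 0,"rz": 0},{"dx": 0,"dy": 0.02,"dz": 0,"rx": 0,"ry": 0,"rz": 0},{"dx": 0,"dy": 0.02,"dz": 0,"rx": 0,"ry": 0,"rz": 0},{"dx": 0,"dy": 0.01,"dz": 0,"rx": 0,"ry": 0,"rz": 0}])

```text
time_s: 24.2
tcp_pos: [0.6347, -0.2046, 0.0718]
eef_rot: [-1.133, -1.314, 1.317]
contact_force: [-0.6, 0.4, -3.1]
grip_width: 0.0283
```

```bash
python3 - <<'E'
from h import *
st([.634,-.206,.0095])
b=grab('scene','s5')
cv2.imwrite('pics/c5.png',cv2.resize(b['color'][103:253,120:320],None,fx=4,fy=4,interpolation=cv2.INTER_CUBIC)[:,:,::-1])
E
```

```text
t 24.2 tcp [ 0.6347 -0.2046  0.0718] psi 1.717 tilt [ 0.001 -1.     0.004] q [-0.021  0.478 -0.191 -0.001 -0.905  0.168] F [-0.6  0.4 -3.1] w 0.0283
tool-frame delta [-0.0013  0.0623  0.0007]
```

View pics/c5.png

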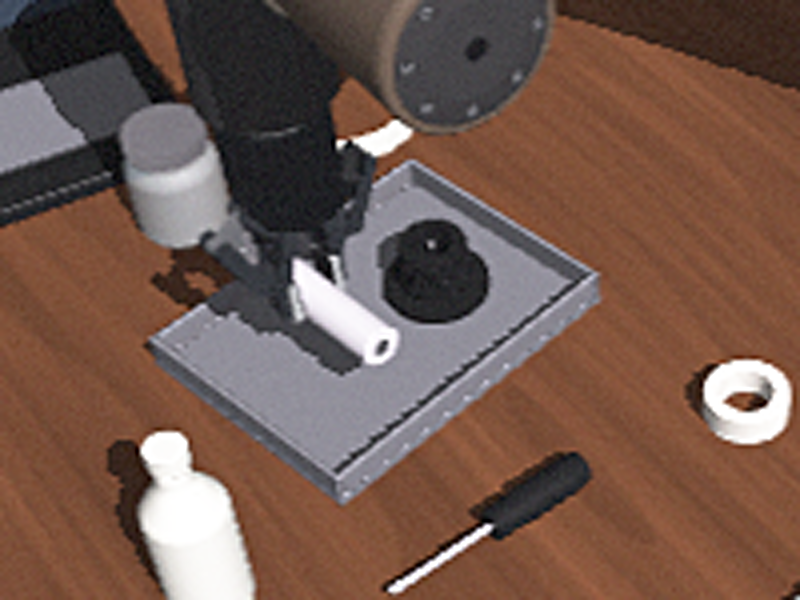

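Roller hangs level across the tray, parallel to the short side (near end at crop (380,348)). The nut stands at (435,270), well clear. Lowering.

Call:
jog_arm(steps=[{"dx": -0.001,"dy": 0.015,"dz": 0,"rx": 0,"ry": 0,"rz": 0},{"dx": 0,"dy": 0.015,"dz": 0,"rx": 0,"ry": 0,"rz": 0},{"dx": 0,"dy": 0.012,"dz": 0,"rx": 0,"ry": 0,"rz": 0},{"dx": 0,"dy": 0.007,"dz": 0,"rx": 0,"ry": 0,"rz": 0},{"dx": 0,"dy": 0.003,"dz": 0,"rx": 0,"ry": 0,"rz": 0}])

```text
time_s: 24.67
tcp_pos: [0.6363, -0.2059, 0.0219]
eef_rot: [-1.135, -1.316, 1.317]
contact_force: [-0.5, -0.3, -2.2]
grip_width: 0.0285
```

Call:
jog_arm(steps=[{"dx": 0,"dy": 0.001,"dz": 0,"rx": 0,"ry": 0,"rz": 0},{"dx": 0,"dy": 0.001,"dz": 0,"rx": 0,"ry": 0,"rz": 0},{"dx": 0,"dy": 0.001,"dz": 0,"rx": 0,"ry": 0,"rz": 0},{"dx": 0,"dy": 0,"dz": 0,"rx": 0,"ry": 0,"rz": 0},{"dx": 0,"dy": 0,"dz": 0,"rx": 0,"ry": 0,"rz": 0}])

```text
time_s: 25.08
tcp_pos: [0.637, -0.2062, 0.0204]
eef_rot: [-1.137, -1.317, 1.316]
contact_force: [-1.2, 0.1, -1.8]
grip_width: 0.0287
```

Call:
jog_arm(steps=[{"dx": 0,"dy": 0.0015,"dz": 0,"rx": 0,"ry": 0,"rz": 0},{"dx": 0,"dy": 0.0015,"dz": 0,"rx": 0,"ry": 0,"rz": 0},{"dx": 0,"dy": 0.0015,"dz": 0,"rx": 0,"ry": 0,"rz": 0},{"dx": 0,"dy": 0.0015,"dz": 0,"rx": 0,"ry": 0,"rz": 0},{"dx": 0,"dy": 0,"dz": 0,"rx": 0,"ry": 0,"rz": 0}])

```text
time_s: 25.5
tcp_pos: [0.6364, -0.2061, 0.0133]
eef_rot: [-1.136, -1.316, 1.317]
contact_force: [0.4, -0.3, -2.4]
grip_width: 0.0283
```

Call:
jog_arm(steps=[{"dx": 0,"dy": 0.001,"dz": 0,"rx": 0,"ry": 0,"rz": 0},{"dx": 0,"dy": 0.001,"dz": 0,"rx": 0,"ry": 0,"rz": 0},{"dx": 0,"dy": 0.001,"dz": 0,"rx": 0,"ry": 0,"rz": 0},{"dx": 0,"dy": 0,"dz": 0,"rx": 0,"ry": 0,"rz": 0},{"dx": 0,"dy": 0,"dz": 0,"rx": 0,"ry": 0,"rz": 0}])

```text
time_s: 25.92
tcp_pos: [0.6366, -0.2061, 0.0107]
eef_rot: [-1.136, -1.317, 1.317]
contact_force: [-0.3, 0.7, -2.3]
grip_width: 0.0283
```

Call:
jog_arm(steps=[{"dx": 0,"dy": 0.0007,"dz": 0,"rx": 0,"ry": 0,"rz": 0},{"dx": 0,"dy": 0.0007,"dz": 0,"rx": 0,"ry": 0,"rz": 0},{"dx": 0,"dy": 0,"dz": 0,"rx": 0,"ry": 0,"rz": 0},{"dx": 0,"dy": 0,"dz": 0,"rx": 0,"ry": 0,"rz": 0},{"dx": 0,"dy": 0,"dz": 0,"rx": 0,"ry": 0,"rz": 0}])

```text
time_s: 26.33
tcp_pos: [0.6368, -0.2062, 0.0101]
eef_rot: [-1.136, -1.317, 1.317]
contact_force: [-2.6, 2.0, 5.3]
grip_width: 0.0281
```

Contact at +5 N, z 0.010 as predicted. Release.

Call:
jog_arm(steps=[{"dx": 0,"dy": 0,"dz": 0,"rx": 0,"ry": 0,"rz": 0},{"dx": 0,"dy": 0,"dz": 0,"rx": 0,"ry": 0,"rz": 0},{"dx": 0,"dy": 0,"dz": 0,"rx": 0,"ry": 0,"rz": 0},{"dx": 0,"dy": 0,"dz": 0,"rx": 0,"ry": 0,"rz": 0},{"dx": 0,"dy": 0,"dz": 0,"rx": 0,"ry": 0,"rz": 0}], grip=1)

```text
time_s: 26.75
tcp_pos: [0.6367, -0.2062, 0.0093]
eef_rot: [-1.136, -1.317, 1.317]
contact_force: [0.7, -0.3, -0.3]
grip_width: 0.0847
```

Call:
jog_arm(steps=[{"dx": 0,"dy": 0,"dz": 0,"rx": 0,"ry": 0,"rz": 0},{"dx": 0,"dy": 0,"dz": 0,"rx": 0,"ry": 0,"rz": 0},{"dx": 0,"dy": -0.005,"dz": 0,"rx": 0,"ry": 0,"rz": 0},{"dx": 0,"dy": -0.02,"dz": 0,"rx": 0,"ry": 0,"rz": 0},{"dx": 0,"dy": -0.03,"dz": 0,"rx": 0,"ry": 0,"rz": 0}])

```text
time_s: 27.17
tcp_pos: [0.6346, -0.2059, 0.0623]
eef_rot: [-1.131, -1.313, 1.318]
contact_force: [1.1, -1.0, 1.1]
grip_width: 0.0852
```

Call:
jog_arm(steps=[{"dx": 0,"dy": -0.03,"dz": 0,"rx": 0,"ry": 0,"rz": 0},{"dx": 0,"dy": -0.03,"dz": 0,"rx": 0,"ry": 0,"rz": 0},{"dx": 0,"dy": -0.03,"dz": 0,"rx": 0,"ry": 0,"rz": 0},{"dx": 0,"dy": -0.03,"dz": 0,"rx": 0,"ry": 0,"rz": 0},{"dx": 0,"dy": -0.02,"dz": 0,"rx": 0,"ry": 0,"rz": 0}])

```text
time_s: 27.58
tcp_pos: [0.6374, -0.2065, 0.2086]
eef_rot: [-1.14, -1.319, 1.316]
contact_force: [0.3, 0.4, 0.8]
grip_width: 0.0856
```

```bash
python3 - <<'E'
from h import *
st()
b0=grab('scene','s6')
for i in range(8): eyes.grab_frame('top')
b=grab('scene','s7')
print('change',np.abs(b['color'].astype(int)-b0['color']).max(), (np.abs(b['color'].astype(int)-b0['color']).max(2)>40).sum())
cv2.imwrite('pics/c6.png',cv2.resize(b['color'][103:253,120:320],None,fx=4,fy=4,interpolation=cv2.INTER_CUBIC)[:,:,::-1])
E
```

```text
t 27.58 tcp [ 0.6374 -0.2065  0.2086] psi 1.718 tilt [-0.001 -1.    -0.004] q [-2.200e-02  3.620e-01 -3.600e-02  1.000e-03 -1.169e+00  1.690e-01] F [0.3 0.4 0.8] w 0.0856
change 231 1780
```

View pics/c6.png

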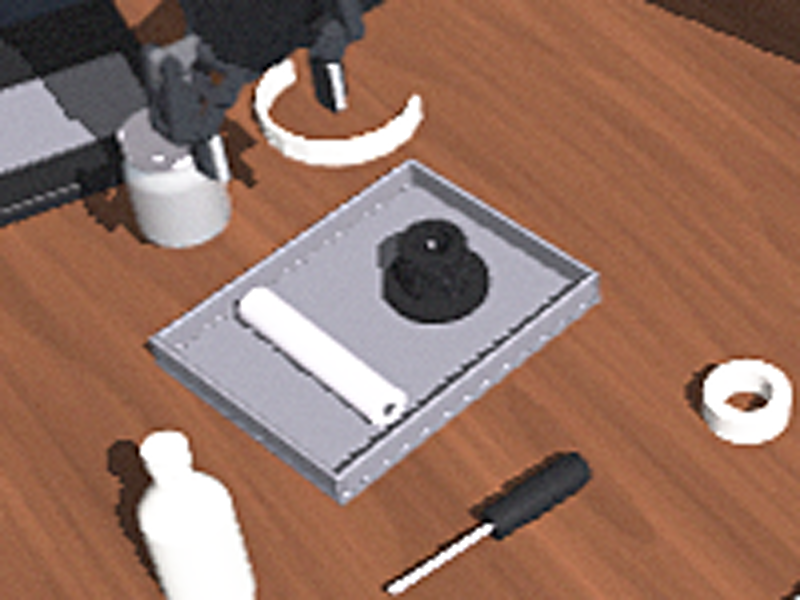

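Nut and roller both lie flat in the tray, apart from each other (nut (435,270), roller (250,303) to (390,405)). One check that the roller is at rest before handing in.

```bash
python3 - <<'E'
from h import *
def d(a,b): return (np.abs(a['color'][150:225,158:270].astype(int)-b['color'][150:225,158:270]).max(2)>60).sum()
b0=grab('scene','s8')
for i in range(10): eyes.grab_frame('top')
b=grab('scene','s9')
print('tray change',d(b0,b),d(load('s7'),b))
st()
if d(b0,b)<15 : print(ticket.hand_in())
E
```

```text
tray change 0 0
t 28.68 tcp [ 0.6367 -0.2061  0.2044] psi 1.718 tilt [ 0. -1. -0.] q [-0.022  0.366 -0.04  -0.    -1.165  0.169] F [-0.7  0.4  0.6] w 0.0855
the job is handed in; nothing more can be done
None
```

The job is done and handed in at 28.7 s of the 72 s allowed; no verdict came back.

- **Nut:** I turned the black nut counter-clockwise by about 0.84 of a turn in one grasp, raising it with the thread. It then lifted off carrying only its own weight. The first part of the turn built up about 15 N of side force because the grip was about 2 mm off-centre; I corrected for that and it fell to zero. I set the nut flange down in the tray, where it touched at about 3 N, and let go.
- **Roller:** I lifted the roller level out of the cradle, turned it across the tray and laid it down at about 5 N of contact. The gripper read 28 mm on the 30 mm bar, but the hold did not slip.

**Last checks:** The last picture shows the nut flange down and the roller flat in the tray, well apart. The tray part of the pictures did not change over about 0.5 s. The gripper was open and about 20 cm above the table, with wrist force at noise level. The bystanders in the last pictures look unmoved, though I did not measure them. The tray's heading disagreed by about 4° between the two cameras; I allowed for this with about 20 mm of room at each end of the roller.

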